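# Bed down the row of rivet caps on a bag flap

### The job

The rivet caps on the bag flap have just been glued: come straight down on the blue cap with the fingertips and run them along the curved row to the red cap, lightly pressing every cap in turn and staying in touch with the flap all the way, without squashing the spring-mounted pad flat. Finish while holding: the program ends with the fingertips still resting on the red cap, pressing it lightly. Only touch, do not lift anything, and leave the weight on the flap and the things around the pad where they are.

Things in the scene. Friction and masses are not known exactly. Their poses are not given: they have to be found in the camera images.
- rivet0: rivet cap number 1 of 7 along the curved row, blue (the start of the row): a shallow dome 18 mm across and 2.2 mm high, fixed to the flap. Origin at the centre of its underside, on the flap's top face, so its crown is 2.2 mm higher. In the flap's frame it stands at x -4, y 102 mm.
- rivet1: rivet cap number 2 of 7 along the curved row, brass: a shallow dome 18 mm across and 2.2 mm high, fixed to the flap. Origin at the centre of its underside, on the flap's top face, so its crown is 2.2 mm higher. In the flap's frame it stands at x -27, y 68 mm.
- rivet2: rivet cap number 3 of 7 along the curved row, brass: a shallow dome 18 mm across and 2.2 mm high, fixed to the flap. Origin at the centre of its underside, on the flap's top face, so its crown is 2.2 mm higher. In the flap's frame it stands at x -41, y 34 mm.
- rivet3: rivet cap number 4 of 7 along the curved row, brass: a shallow dome 18 mm across and 2.2 mm high, fixed to the flap. Origin at the centre of its underside, on the flap's top face, so its crown is 2.2 mm higher. In the flap's frame it stands at x -46, y -0 mm.
- rivet4: rivet cap number 5 of 7 along the curved row, brass: a shallow dome 18 mm across and 2.2 mm high, fixed to the flap. Origin at the centre of its underside, on the flap's top face, so its crown is 2.2 mm higher. In the flap's frame it stands at x -41, y -34 mm.
- rivet5: rivet cap number 6 of 7 along the curved row, brass: a shallow dome 18 mm across and 2.2 mm high, fixed to the flap. Origin at the centre of its underside, on the flap's top face, so its crown is 2.2 mm higher. In the flap's frame it stands at x -27, y -68 mm.
- rivet6: rivet cap number 7 of 7 along the curved row, red (the end of the row): a shallow dome 18 mm across and 2.2 mm high, fixed to the flap. Origin at the centre of its underside, on the flap's top face, so its crown is 2.2 mm higher. In the flap's frame it stands at x -4, y -102 mm.
- flap: stiff brown fibreboard bag flap, 164 (x) by 254 (y) by 6 mm, 300 g, lying loose inside the platen's rim (which ends 2 mm below its top face). Origin at the centre of its underside, 50 mm above the table at rest; z up. On its flat top seven rivet caps form a U-shaped row, 34 to 41 mm apart: blue at the +y end, five brass, red at the -y end; the bend of the U points to -x.
- pad: gluing pad, fixed to the table: wooden base 220 (x) by 300 (y) by 22 mm under grey foam, carrying the platen. Origin at the centre of its underside on the table; its x and y axes are those of the flap.
- platen (a joint): how far (m) the pad's wooden platen, a rimmed board carrying the flap, has sunk: 0 at rest, 0.016 flat on its stop. It sinks straight down, without tilting, from about 1 to 2 N on, 2 mm for each further newton, and springs back. 4 to 8 mm is a light press and keeps touch over the 2 mm steps between crowns and bare flap; beyond 13 mm counts as squashed.
- weight: steel pattern weight with a small knob, 36 mm across, 40 mm high, 150 g, standing loose on the flap inside the U of the row. Origin at the centre of its underside. To be left alone; it goes down a little with the flap.
- jar: glue jar, 56 mm across, 75 mm high, black cap, loose on the table beside the pad. Origin at its underside. To be left alone.
- tin: open aluminium bowl, 70 mm across, 35 mm high, loose on the table beside the pad. Origin at its underside. To be left alone.
- mallet: hammer 240 mm long lying on the table along its x axis, head to +x, loose on the table beside the pad. Origin at its underside. To be left alone.
- brush: brush 170 mm long lying on the table along its x axis, loose on the table beside the pad. Origin at its underside. To be left alone.
- block: dark wooden block 50 by 90 by 30 mm, loose on the table beside the pad. Origin at its underside. To be left alone.
- bottle: small bottle, 48 mm across, 95 mm high, white cap, loose on the table beside the pad. Origin at its underside. To be left alone.

How it is judged:
On the way, in this order (a step that is already met when the one before it is completed fails the run):
1. the fingertips touch rivet cap 1 (blue) (contact force between the fingers and rivet0 above 0.3 N), for 0.04 s.
2. the fingertips touch rivet cap 2 (brass) (contact force between the fingers and rivet1 above 0.3 N), for 0.04 s.
3. the fingertips touch rivet cap 3 (brass) (contact force between the fingers and rivet2 above 0.3 N), for 0.04 s.
4. the fingertips touch rivet cap 4 (brass) (contact force between the fingers and rivet3 above 0.3 N), for 0.04 s.
5. the fingertips touch rivet cap 5 (brass) (contact force between the fingers and rivet4 above 0.3 N), for 0.04 s.
6. the fingertips touch rivet cap 6 (brass) (contact force between the fingers and rivet5 above 0.3 N), for 0.04 s.
7. the fingertips touch rivet cap 7 (red) (contact force between the fingers and rivet6 above 0.3 N), for 0.04 s.
At the end, for the whole second after the job is handed in: Through the last second the fingers press on the red cap (more than 0.6 N) and the platen is down between 1.5 and 13 mm and still; the flap lies in the pad, the weight stands on it within 30 mm of its start, and every bystander is within 15 mm of its start (contact force between the fingers and rivet6 above 0.6 N and value of joint platen between 0.0015 and 0.013 m and linear speed of flap below 0.02 m/s and z of flap in the frame of pad below 0.058 m and angle between weight's own z axis and vertical below 0.35 rad and distance of weight from where it was at the start of the episode below 0.03 m and distance of each of jar, tin, mallet, brush, block, bottle from where it was at the start of the episode below 0.015 m); the arm keeps its last pose, push and grip.
It fails at once if a thing beside the pad is moved or lifted by more than 15 mm (distance of any of jar, tin, mallet, brush, block, bottle from where it was at the start of the episode above 0.015 m).
It fails at once if the pattern weight is moved more than 30 mm or tilted more than 0.35 rad (distance of weight from where it was at the start of the episode above 0.03 m or angle between weight's own z axis and vertical above 0.35 rad).
It fails at once if the flap is lifted more than 8 mm or tilted more than 0.1 rad (z of flap in the frame of pad above 0.058 m or angle between flap's own z axis and vertical above 0.1 rad).
It fails at once if the platen sinks more than 13 mm, or the fingers press the flap with more than 25 N (value of joint platen above 0.013 m or contact force between the fingers and flap above 25 N).
It fails at once if the fingertips are off the flap low over the middle of the row (platen sunk under 0.4 mm) (y of the grasp point in the frame of flap between -0.07 and 0.07 m and x of the grasp point in the frame of flap between -0.08 and 0.03 m and z of the grasp point in the frame of flap below 0.048 m and value of joint platen below 0.0004 m).
It also fails if it takes over 48 s, if anything falls off the work surface, if the arm or the gripper's body presses on something with over 40 N, if the wrist force passes 120 N, or if a joint passes its speed limit or range.

### The arm

A 6-joint arm with a two-finger parallel gripper is mounted at the origin on the work surface. World frame = base frame: x ahead of the robot, y to its left, z up, the work surface at z = 0. Lengths are in m, angles in rad, forces in N, time in s.
With the tool pointing down it reaches from about 0.4 to 0.825 m from the base axis. Payload 7 kg.
Tool frame: the origin (TCP) lies midway between the tips of the shut fingers; the grasp point (between the pads) lies hold_point_z behind it (hold_point_z is the distance from the TCP to the grasp point, in m); z points along the fingers, y is the direction in which the jaws open and shut (so a half turn about z gives the same grasp; the last joint's range is limited). The gripper opens to 88 mm and grips with 3 to 60 N. Pads are 19 mm wide; open, the fingers measure 130 mm over their backs; the gripper's body (78 mm by 193 mm) begins 47 mm behind the grasp point.
Start: joints at [-1.054, 0.359, 0.012, 0, -1.224, -0.288], TCP at [0.153, -0.657, 0.227] pointing down, gripper open.
Joint ranges: [-3.07, 3.07], [-1.43, 2.12], [-1.02, 1.25], [-3.03, 1.67], [-3.05, -0], [-3.03, 3.03]. Speed limits (rad/s): [2.39, 2.39, 3.01, 3.14, 3.14, 3.14].

### API

Orientations are given as [roll, pitch, yaw] about the fixed x, y, z axes, in that order (R = Rz(yaw) Ry(pitch) Rx(roll)).
In Python, from station import * gives the robot as it stands. The module is installed in compiled form; this text tells all that it offers.
- The arm moves only by the tool arm_command, never from a script. Its arguments are lists of equal length, an entry for each row: "fingers": the closure, from -1 (fully open) to 1 (shut); "dp": the shift along the world's x, y, z in m, a list of three; "roll": the turn about the world's z in rad. In form: {"fingers": [fingers, ...], "dp": [[x, y, z], ...], "roll": [roll, ...]}. A call has 1 to 8 rows; each row shifts and turns the pose as measured when the row begins; what a row does not reach is not made up. A row lasts 1/10 s, in which the tool goes at most 50 mm and 8.59 degrees, less where a joint would pass 70% of its speed; a pose out of reach is approached as far as the arm can. A call is refused whole if a number of a shift passes 0.05 or a number of a turn 0.15, either way. A call with a gripper value outside its range is refused whole. The fingers move at their own pace and stop on an object; "newtons" is the grip in N (left out, the last holds). Time passes only in rows, so rows that do not move let the fingers close. It gives the time, the measured TCP pose, the force and the opening at its end, in the units of the state.
- get_state(): the state, without advancing time (a new reading comes with each control period).
- grab_frame(name): name is "scene" or "top"; returns the picture (480x640x3 uint8, blue, green, red); there is no depth.
- calibration(name): a dict with "fx", "fy", "cx", "cy" (pixels), "R" (3x3) and "t" (3): a world point X has camera coordinates R X + t. Camera axes: x right, y down, z forward; pixel columns grow to the right and rows downward; lengths in m; the calibration is good to about 2 mm. A picture is of the moment at which its call begins. calibration takes no time and is no camera call.
- job_done(): hands the job in, once; it reports no verdict.
The state is a dict: "t": time; "q": joint angles; "qd": joint speeds; "joint_efforts": joint torques, N m; "eef_pos": TCP position; "ee_rot": TCP orientation; "force": force on the tool from outside, world axes, zero at the start; "moment": the same for the moment, N m; "width": finger opening in m.
Only numpy, scipy, OpenCV 4.12 (cv2) and the standard library are available. Lean on these libraries where they do the work, as an engineer would, in place of code of your own. Each camera call takes 0.05 s, during which the arm holds its last target.

## Working session

There is one attempt and no reset: what is moved stays moved. The work goes in short steps, Python scripts to look and compute and a tool call to move; the robot and the scene stay as the last step left them, time stands still between calls to the robot, and variables do not carry over. Pictures are saved under pics/ and viewed, and the job is handed in when it is done.

Besides the shell and the picture viewer there is one more tool, called after "Call:" as name(argument=value, ...) on one line, values as JSON. arm_command: Moves the arm, as the interface text tells. Its arguments: {"type":"object","properties":{"fingers":{"type":"array"},"dp":{"type":"array"},"roll":{"type":"array"},"newtons":{"type":"number"}},"required":["fingers","dp","roll"]}

```bash
mkdir -p pics
python3 - <<'E'
from station import *
import cv2
for n in("scene","top"):
    cv2.imwrite(f"pics/{n}0.png",grab_frame(n)); c=calibration(n); print(n,c)
print(get_state())
try: print(hold_point_z)
except Exception as e: print(e)
E
```

```text
scene {'fx': 598.5464517864892, 'fy': 598.5464517864892, 'cx': 306.57745276124643, 'cy': 247.21645535985547, 'R': array([[-0.85762149,  0.51425032, -0.00565555],
       [ 0.38404761,  0.63308942, -0.67209019],
       [-0.34204213, -0.57857099, -0.7404477 ]]), 't': array([ 0.50872491, -0.21729419,  1.29768211])}
top {'fx': 473.545684124156, 'fy': 473.545684124156, 'cx': 316.6436947220794, 'cy': 237.74652753425087, 'R': array([[-0.00623011, -0.99994631,  0.00828083],
       [-0.99009638,  0.00500688, -0.14029999],
       [ 0.140251  , -0.00907291, -0.99007441]]), 't': array([0.04876808, 0.61724024, 1.00064335])}
{'t': 0.1, 'q': array([-1.05390256e+00,  3.59333248e-01,  1.11519905e-02, -2.90494882e-04,
       -1.22408842e+00, -2.88094412e-01]), 'qd': array([-2.36284631e-04, -1.17988607e-03,  8.24165512e-04, -9.01104883e-04,
        9.96962590e-05, -5.79749286e-04]), 'joint_efforts': array([-2.87544397e-03, -5.84161735e+01,  2.93750525e+01,  7.01558679e+00,
        1.01311225e-02, -6.97946643e-05]), 'eef_pos': array([ 0.15296324, -0.65699787,  0.22570865]), 'ee_rot': array([ 3.14010243e+00, -1.56810616e-04, -2.91289209e+00]), 'force': array([ 0.09822405, -0.19946327,  0.90038343]), 'moment': array([-0.019715  , -0.08047969, -0.04121745]), 'width': 0.0877301912118251}
0.0188
```

View pics/top0.png

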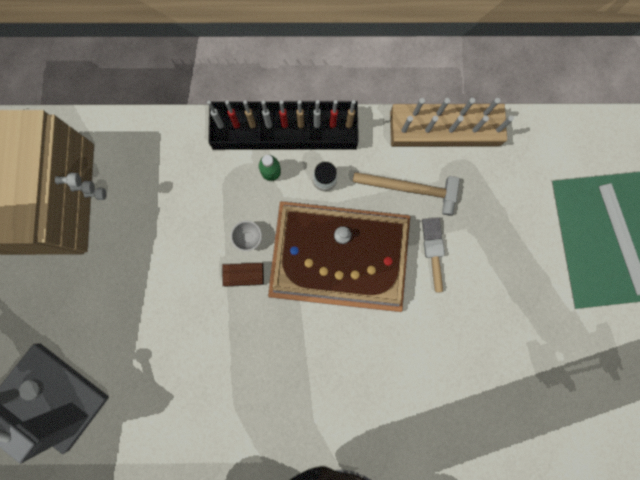

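View pics/scene0.png

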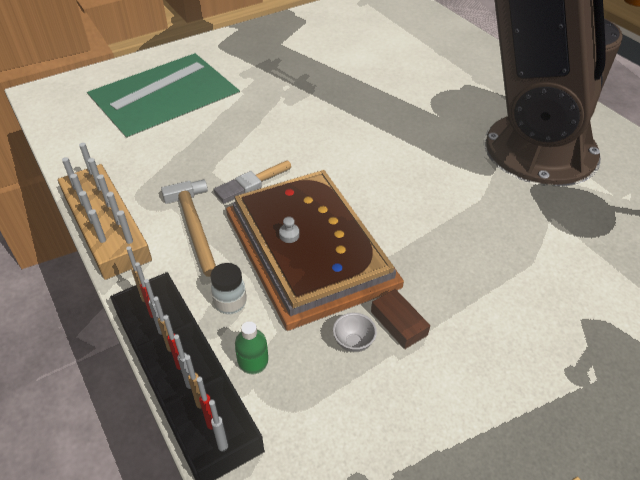

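The top view shows the pad in the middle: blue cap at about (294,251), brass caps running along the bottom, red cap at (388,261), and the weight at (343,235). The scene view shows blue at (337,268) and red at (290,193). Next I'll measure the caps in both views.

```bash
cat > h.py <<'E'
from station import *
import cv2, numpy as np
def blobs(img,n):
    roi=(270,230,412,300) if n=="top" else (235,175,380,290)
    h=cv2.cvtColor(img,cv2.COLOR_BGR2HSV); H,S,V=cv2.split(h)
    out=[]
    for nm,m in dict(blue=(H>100)&(H<130)&(S>140)&(V>70),brass=(H>15)&(H<30)&(S>120)&(V>130),red=((H<6)|(H>174))&(S>180)&(V>120)).items():
        m=m.astype(np.uint8)*255; k=np.zeros_like(m); k[roi[1]:roi[3],roi[0]:roi[2]]=255
        N,_,st,ce=cv2.connectedComponentsWithStats(m&k)
        for i in range(1,N):
            if st[i,4]>=15: out.append((nm,st[i,4],ce[i]))
    return out
def ray(n,p,z):
    c=calibration(n); R=c["R"]; C=-R.T@c["t"]; d=R.T@np.array([(p[0]-c["cx"])/c["fx"],(p[1]-c["cy"])/c["fy"],1])
    return C+d*(z-C[2])/d[2]
E
python3 - <<'E'
from h import *
for n in("top","scene"):
    for nm,a,c in blobs(cv2.imread(f"pics/{n}0.png"),n): print(n,nm,a,c.round(1),ray(n,c,.057).round(4))
E
```

```text
top blue 42 [293.9 250.2] [0.5886 0.0948 0.057 ]
top brass 42 [308.1 262.6] [0.5615 0.0642 0.057 ]
top brass 44 [370.6 269.6] [ 0.5455 -0.0706  0.057 ]
top brass 45 [323. 271.] [0.5431 0.0322 0.057 ]
top brass 45 [338.6 274.7] [ 0.5351 -0.0014  0.057 ]
top brass 47 [354.5 274.5] [ 0.5352 -0.0356  0.057 ]
top red 35 [387.8 260.6] [ 0.5649 -0.1082  0.057 ]
scene blue 58 [336.8 267.2] [0.5923 0.0969 0.057 ]
scene brass 48 [308.  199.8] [ 0.5491 -0.0678  0.057 ]
scene brass 54 [322.6 209.2] [ 0.5392 -0.0328  0.057 ]
scene brass 18 [251.  221.2] [ 0.6648 -0.0731  0.057 ]
scene brass 50 [333.  220.5] [0.5386 0.0015 0.057 ]
scene brass 302 [271.7 260.1] [0.6776 0.027  0.057 ]
scene brass 55 [339.  233.9] [0.5475 0.0347 0.057 ]
scene brass 58 [340.4 249.3] [0.5652 0.0665 0.057 ]
scene brass 397 [353.7 279.5] [0.5831 0.1335 0.057 ]
scene red 39 [289.2 192.1] [ 0.5683 -0.1042  0.057 ]
```

Run:
```python
from h import *
F=np.array([[-4,102],[-27,68],[-41,34],[-46,0],[-41,-34],[-27,-68],[-4,-102]])/1000
T=np.array([[.5886,.0948],[.5615,.0642],[.5431,.0322],[.5351,-.0014],[.5352,-.0356],[.5455,-.0706],[.5649,-.1082]])
S=np.array([[.5923,.0969],[.5652,.0665],[.5475,.0347],[.5386,.0015],[.5392,-.0328],[.5491,-.0678],[.5683,-.1042]])
def fit(P):
    a=F-F.mean(0);b=P-P.mean(0);th=np.arctan2((a[:,0]*b[:,1]-a[:,1]*b[:,0]).sum(),(a*b).sum())
    R=np.array([[np.cos(th),-np.sin(th)],[np.sin(th),np.cos(th)]]);t=P.mean(0)-R@F.mean(0)
    return th,t,F@R.T+t,R
for P in(T,S,(T+S)/2):
    th,t,Q,R=fit(P);print(round(th,4),t.round(4),'res',(1000*np.abs(Q-P)).max().round(1))
print(Q.round(4)); print(np.diff(Q,axis=0).round(4))
# weight: knob top at ~ .096
for n,p in(("top",(343,235)),("scene",(289,222))):
    w=ray(n,p,.093); print(n,w.round(3),(R.T@(w[:2]-t)).round(3))
for n,px in (("top",[(324,172),(270,160),(247,237)]),("scene",[(227,277),(249,329),(355,332)])):
  for p,z in zip(px,(.075,.095,.035)): print(n,ray(n,p,z).round(3))
# stereo height of blue/red
def tri(a,b):
    cs=[calibration(n) for n in("top","scene")]
    P=[np.array([[c["fx"],0,c["cx"]],[0,c["fy"],c["cy"]],[0,0,1]])@np.c_[c["R"],c["t"]] for c in cs]
    X=cv2.triangulatePoints(P[0],P[1],np.array(a,float).reshape(2,1),np.array(b,float).reshape(2,1)).ravel();return X[:3]/X[3]
print(tri((293.9,250.2),(336.8,267.2)),tri((387.8,260.6),(289.2,192.1)),tri((338.6,274.7),(333,220.5)))
```

```text
-0.1174 [ 0.5804 -0.0067] res 0.7
-0.1194 [ 0.5841 -0.004 ] res 0.9
-0.1184 [ 0.5822 -0.0053] res 0.6
[[ 5.903e-01  9.640e-02]
 [ 5.635e-01  6.540e-02]
 [ 5.455e-01  3.330e-02]
 [ 5.366e-01  1.000e-04]
 [ 5.375e-01 -3.430e-02]
 [ 5.474e-01 -6.970e-02]
 [ 5.662e-01 -1.061e-01]]
[[-0.0269 -0.031 ]
 [-0.0179 -0.0321]
 [-0.009  -0.0332]
 [ 0.0009 -0.0344]
 [ 0.0099 -0.0354]
 [ 0.0188 -0.0365]]
top [ 0.616 -0.01   0.093] [ 0.034 -0.   ]
scene [ 0.625 -0.005  0.093] [0.042 0.006]
top [0.758 0.029 0.075]
top [0.779 0.145 0.095]
top [0.621 0.2   0.035]
scene [0.763 0.036 0.075]
scene [0.784 0.156 0.095]
scene [0.629 0.208 0.035]
[0.58978067 0.09443514 0.0527424 ] [ 0.56548278 -0.10917312  0.05166053] [ 0.53576652 -0.00199726  0.05238061]
```

Call:
arm_command(fingers=[1,1,1,1,1,1,1,1], dp=[[0.034,0.026,0],[0.034,0.026,0],[0.034,0.026,0],[0.034,0.026,0],[0.034,0.026,0],[0.034,0.026,0],[0.034,0.026,0],[0.034,0.026,0]], roll=[0.1,0.1,0.1,0.1,0.1,0.1,0.1,0.1], newtons=20)

```text
t: 0.9
eef_pos: [0.4275, -0.4417, 0.2211]
ee_rot: [3.133, -0.001, -2.092]
force: [0.0, -1.2, 0.4]
width: 0.0293
```

Call:
arm_command(fingers=[1,1,1,1,1,1,1,1], dp=[[0.013,0.044,0],[0.013,0.044,0],[0.013,0.044,0],[0.013,0.044,0],[0.013,0.044,0],[0.013,0.044,0],[0.013,0.044,0],[0.013,0.044,0]], roll=[0.05,0.05,0.05,0.05,0.05,0.05,0.05,0.05])

```text
t: 1.7
eef_pos: [0.5348, -0.0757, 0.2175]
ee_rot: [3.128, -0.001, -1.673]
force: [0.4, -1.3, -0.6]
width: 0.0005
```

Call:
arm_command(fingers=[1,1,1,1,1,1], dp=[[0.013,0.044,-0.01],[0.013,0.044,-0.01],[0.013,0.044,-0.01],[0.013,0.044,-0.01],[0,0,0],[0,0,0]], roll=[0,0,0,0,0,0])

```text
t: 2.3
eef_pos: [0.5878, 0.1139, 0.1745]
ee_rot: [3.127, -0.002, -1.665]
force: [0.7, -0.5, 0.1]
width: 0.0001
```

Call:
arm_command(fingers=[1,1,1,1,1], dp=[[0.001,-0.012,-0.03],[0.001,-0.006,-0.03],[0,0,-0.03],[0,0,0],[0,0,0]], roll=[-0.02,0,0,0,0])

```text
t: 2.8
eef_pos: [0.5897, 0.092, 0.0845]
ee_rot: [3.13, -0.001, -1.687]
force: [0.1, 0.4, 1.8]
width: 0.0006
```

Run:
```python
from station import *
import cv2
s=get_state();print(s["eef_pos"],s["ee_rot"],s["force"])
c=calibration("scene")
import numpy as np
i=grab_frame("scene"); 
X=c["R"]@s["eef_pos"]+c["t"];print(X[:2]/X[2]*c["fx"]+[c["cx"],c["cy"]])
cv2.imwrite("pics/s1.png",cv2.resize(i[190:340,240:440],None,fx=4,fy=4,interpolation=2))
j=grab_frame("top");cv2.imwrite("pics/t1.png",cv2.resize(j[190:320,230:430],None,fx=4,fy=4,interpolation=2))
```

```text
[0.58973853 0.09197688 0.08447397] [ 3.12962523e+00 -9.99171735e-04 -1.68746379e+00] [0.08301818 0.40863799 1.77821289]
[336.97112905 253.71907645]
```

View pics/s1.png

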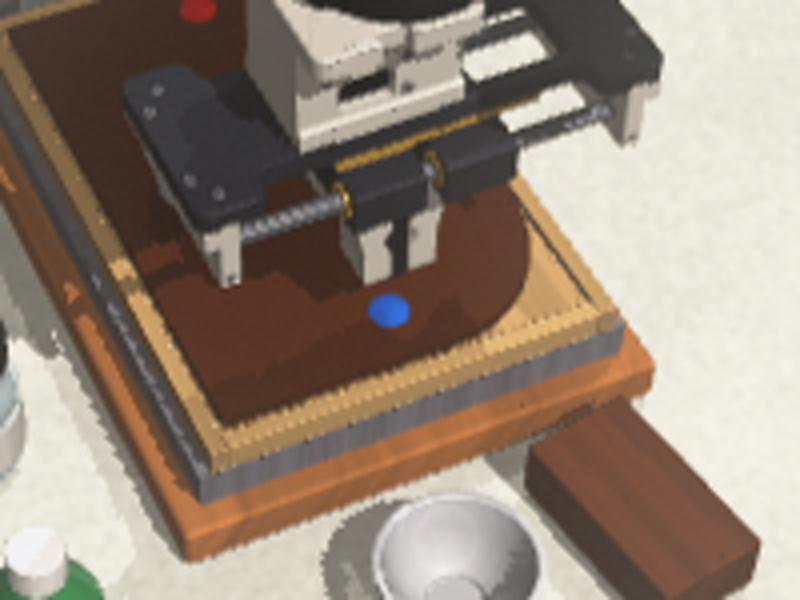

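View pics/t1.png

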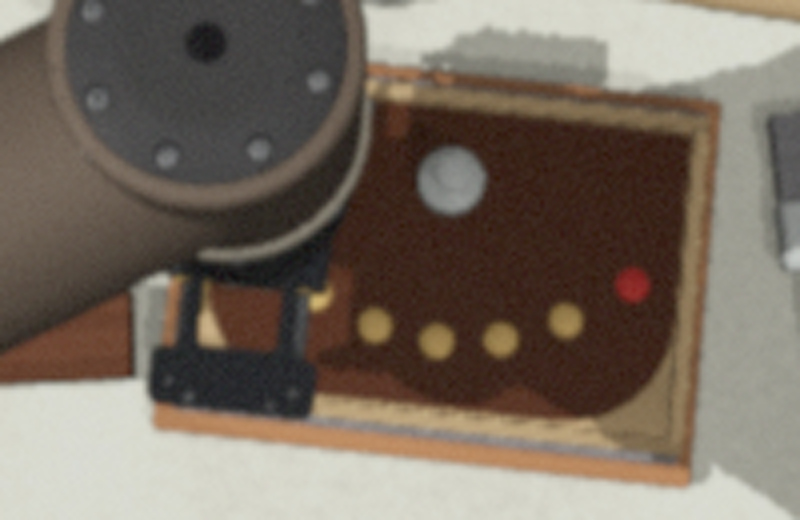

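The fingertips hang just short of the blue cap on the red side, as the numbers say (y is 4.5 mm short). They line up with the cap in x.

Call:
arm_command(fingers=[1,1,1,1,1], dp=[[0.001,0.005,0],[0,0,-0.01],[0,0,-0.008],[0,0,0],[0,0,0]], roll=[0,0,0,0,0])

```text
t: 3.4
eef_pos: [0.5931, 0.0991, 0.0697]
ee_rot: [3.136, 0.003, -1.687]
force: [0.2, -0.9, 0.1]
width: 0.0005
```

Call:
arm_command(fingers=[1,1,1,1], dp=[[-0.002,-0.002,-0.003],[0,0,-0.004],[0,0,0],[0,0,0]], roll=[0,0,0,0])

```text
t: 3.8
eef_pos: [0.5908, 0.0968, 0.062]
ee_rot: [3.136, 0.003, -1.687]
force: [-0.6, -0.0, 0.2]
width: 0.0004
```

Call:
arm_command(fingers=[1,1,1,1], dp=[[0,0,-0.002],[0,0,-0.002],[0,0,0],[0,0,0]], roll=[0,0,0,0])

```text
t: 4.2
eef_pos: [0.5911, 0.0969, 0.0581]
ee_rot: [3.136, 0.003, -1.686]
force: [-1.0, -0.4, 1.8]
width: 0.0008
```

Call:
arm_command(fingers=[1,1,1,1], dp=[[0,0,-0.002],[0,0,-0.002],[0,0,0],[0,0,0]], roll=[0,0,0,0])

```text
t: 4.6
eef_pos: [0.5912, 0.0969, 0.0546]
ee_rot: [3.137, 0.003, -1.686]
force: [-1.6, 0.4, 3.1]
width: 0.0007
```

Run:
```python
from station import *
import cv2
s=get_state();print(s["eef_pos"],s["force"])
i=grab_frame("scene")
cv2.imwrite("pics/s2.png",cv2.resize(i[190:340,240:440],None,fx=4,fy=4,interpolation=2))
print(get_state()["force"])
```

```text
[0.59119758 0.09688882 0.05455485] [-1.62555709  0.38584527  3.13886769]
[-0.59507558  0.72572728  2.39566674]
```

View pics/s2.png

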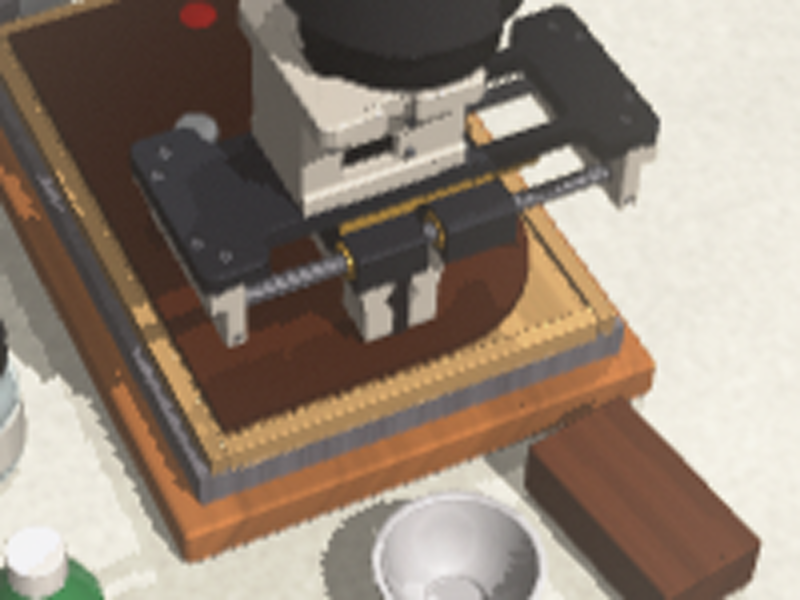

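Call:
arm_command(fingers=[1,1,1,1], dp=[[0,0,-0.002],[0,0,-0.001],[0,0,0],[0,0,0]], roll=[0,0,0,0])

```text
t: 5.05
eef_pos: [0.5912, 0.0969, 0.0518]
ee_rot: [3.137, 0.003, -1.686]
force: [-2.0, -0.1, 4.9]
width: 0.0005
```

Run:
```python
from h import *
s=get_state();print(s["eef_pos"],s["force"])
i=grab_frame("scene"); cv2.imwrite("pics/s3.png",i)
for f in("scene0","s3"):
    print(f,[(a,c.round(2)) for nm,a,c in blobs(cv2.imread(f"pics/{f}.png"),"scene") if nm=="red"])
c=calibration("scene")
for z in(.057,.047):
    X=c["R"]@np.array([.5662,-.1061,z])+c["t"];print(X[:2]/X[2]*c["fx"]+[c["cx"],c["cy"]])
print(get_state()["force"])
```

```text
[0.59120282 0.09689471 0.05175611] [-1.96733253 -0.0513373   4.89232172]
scene0 [(np.int32(39), array([289.18, 192.08]))]
s3 [(np.int32(33), array([289.12, 194.27]))]
[289.66087289 191.08861423]
[289.80160266 195.01427911]
[-2.5693089   0.67327754  6.47692156]
```

Call:
arm_command(fingers=[1,1,1,1], dp=[[-0.004,-0.0045,0],[-0.004,-0.0045,0],[-0.004,-0.0045,0],[0,0,0]], roll=[0,0,0,0])

```text
t: 5.5
eef_pos: [0.5816, 0.0842, 0.0531]
ee_rot: [-3.139, 0.007, -1.685]
force: [-0.4, 0.6, 3.7]
width: 0.0003
```

Call:
arm_command(fingers=[1,1,1,1], dp=[[-0.004,-0.0045,-0.001],[-0.004,-0.0045,-0.0007],[-0.004,-0.0045,-0.0005],[-0.004,-0.0045,-0.0005]], roll=[0,0,0,0])

```text
t: 5.9
eef_pos: [0.567, 0.0665, 0.0513]
ee_rot: [-3.134, 0.01, -1.684]
force: [1.5, 2.0, 5.1]
width: 0.0004
```

Call:
arm_command(fingers=[1,1,1,1,1], dp=[[-0.001,0,0],[-0.003,-0.0047,0],[-0.003,-0.0047,0],[-0.003,-0.0047,-0.0005],[-0.003,-0.0047,-0.0005]], roll=[0,0,0,0,0])

```text
t: 6.4
eef_pos: [0.5529, 0.0459, 0.0505]
ee_rot: [-3.134, 0.01, -1.684]
force: [1.0, 4.0, 10.0]
width: 0.0003
```

```bash
cat > chk.py <<'E'
from h import *
import sys
s=get_state();print(s["eef_pos"],s["force"])
i=grab_frame("scene"); cv2.imwrite(f"pics/{sys.argv[1]}.png",i)
for nm,a,c in blobs(i,"scene"):
    if a<70:print(nm,a,c.round(2))
print(get_state()["eef_pos"],get_state()["force"])
E
python3 chk.py s4
```

```text
[0.55290811 0.04590263 0.05049958] [1.01796804 4.03729227 9.96413816]
blue 56 [337.   268.25]
brass 19 [244.79 213.37]
brass 43 [340.47 214.81]
brass 66 [367.35 235.71]
brass 64 [340.42 250.33]
red 21 [287.95 192.67]
[0.55230114 0.04526599 0.05041476] [ 0.86107892 -0.80699981  4.953118  ]
```

Call:
arm_command(fingers=[1,1,1,1], dp=[[-0.002,-0.0045,0],[-0.002,-0.0045,0],[-0.001,-0.0025,0],[0,0,0]], roll=[0,0,0,0])

```text
t: 6.85
eef_pos: [0.5478, 0.0336, 0.0508]
ee_rot: [-3.133, 0.012, -1.684]
force: [1.2, 2.3, 6.2]
width: 0.0006
```

```bash
python3 chk.py s5
```

```text
[0.54781681 0.03361179 0.0508489 ] [1.22328764 2.30317343 6.16830467]
blue 56 [337.21 268.91]
brass 43 [338.95 208.81]
brass 62 [340.37 250.79]
[0.54779129 0.03361324 0.05081441] [1.43088391 2.55772618 4.79225941]
```

View pics/s5.png

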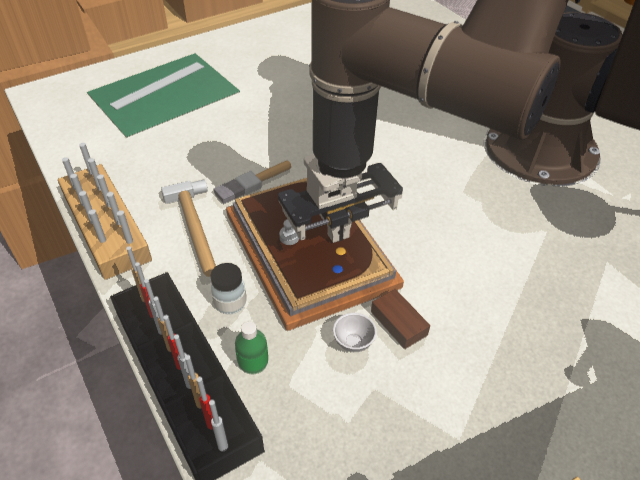

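```bash
python3 - <<'E'
from h import *
c=calibration("scene")
def pr(X):
    X=c["R"]@np.array(X)+c["t"];return (X[:2]/X[2]*c["fx"]+[c["cx"],c["cy"]]).round(1)
for s in(1,-1):
  for o in (.039,0):
    print("s2 crop",(pr([.591+s*.096+.005*0,.097-s*.0115+o,.1206])-[240,190])*4)
print("weight top now",pr([.619,-.007,.09]), "body end",[pr([.548+.096,.0336-.0115+o,.117]) for o in(.039,-.039)])
E
python3 -c "
import cv2;i=cv2.imread('pics/s5.png');cv2.imwrite('pics/s5c.png',cv2.resize(i[150:300,240:440],None,fx=4,fy=4,interpolation=2))"
```

```text
s2 crop [220.8 346.4]
s2 crop [170.  279.6]
s2 crop [666.4 191.6]
s2 crop [608. 132.]
weight top now [291.2 221.2] body end [array([298.5, 241. ]), array([274.9, 211.7])]
```

View pics/s5c.png

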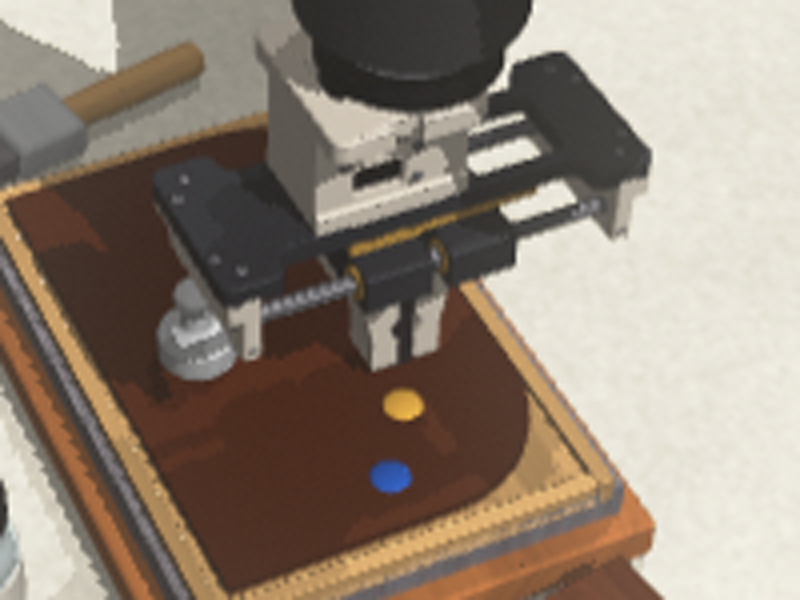

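The gripper body passes above the weight with clearance. On to cap 4.

Call:
arm_command(fingers=[1,1,1,1], dp=[[-0.0015,-0.0045,0],[-0.0015,-0.0045,0],[-0.0015,-0.0045,-0.0003],[-0.0015,-0.0045,-0.0003]], roll=[0,0,0,0])

```text
t: 7.3
eef_pos: [0.5413, 0.0155, 0.0501]
ee_rot: [-3.133, 0.012, -1.684]
force: [0.7, 2.0, 4.5]
width: 0.0004
```

Call:
arm_command(fingers=[1,1,1,1], dp=[[-0.0013,-0.0045,0],[-0.0013,-0.0045,0],[-0.0013,-0.0045,0],[0,0,0]], roll=[0,0,0,0])

```text
t: 7.7
eef_pos: [0.5373, 0.0017, 0.0503]
ee_rot: [-3.133, 0.014, -1.684]
force: [1.0, 1.4, 5.9]
width: 0.0004
```

Call:
arm_command(fingers=[1,1,1,1], dp=[[0,-0.0045,0.0003],[0,-0.0045,0],[0,-0.0045,0],[0.0005,-0.0045,0]], roll=[0,0,0,0])

```text
t: 8.1
eef_pos: [0.5358, -0.017, 0.0501]
ee_rot: [-3.136, 0.014, -1.684]
force: [-0.1, 3.1, 4.5]
width: 0.0004
```

Call:
arm_command(fingers=[1,1,1,1], dp=[[0.0005,-0.0045,0],[0.0005,-0.0045,0],[0.0005,-0.0045,0],[0,-0.003,0]], roll=[0,0,0,0])

```text
t: 8.5
eef_pos: [0.5353, -0.034, 0.0495]
ee_rot: [-3.139, 0.014, -1.685]
force: [0.1, 3.9, 5.8]
width: 0.0003
```

```bash
python3 chk.py s6;python3 -c "
import cv2;i=cv2.imread('pics/s6.png');cv2.imwrite('pics/s6c.png',cv2.resize(i[150:300,240:440],None,fx=4,fy=4,interpolation=2))"
```

```text
[ 0.53527642 -0.0340217   0.04950479] [0.06146417 3.87267888 5.7560174 ]
blue 56 [337.   269.25]
brass 30 [341.6  200.73]
brass 36 [307.19 202.17]
brass 56 [332.46 222.93]
brass 59 [338.49 235.93]
brass 16 [366.69 236.38]
brass 67 [340.36 251.27]
[ 0.53520773 -0.03434189  0.04950021] [0.29752147 1.96779031 5.41980116]
```

View pics/s6c.png

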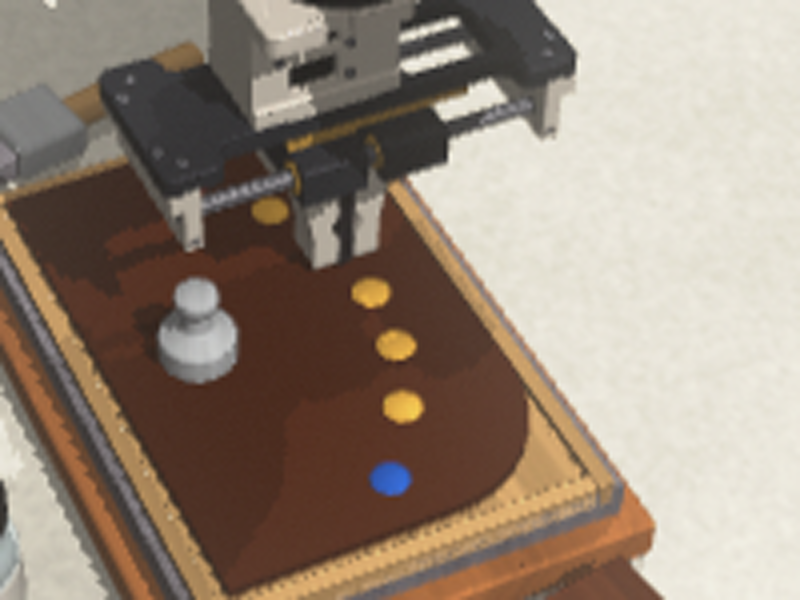

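Cap 5 is under the fingertips. The earlier caps sit about 2 px lower than at the start, so the platen has sunk about 5 mm, and the weight hasn't moved. On to cap 6.

Call:
arm_command(fingers=[1,1,1,1], dp=[[0.002,-0.0045,0.0005],[0.002,-0.0045,0.0003],[0.002,-0.0045,0],[0.002,-0.0045,0]], roll=[0,0,0,0])

```text
t: 8.95
eef_pos: [0.5393, -0.0534, 0.0492]
ee_rot: [3.137, 0.013, -1.686]
force: [-0.3, 3.8, 4.4]
width: 0.0001
```

Call:
arm_command(fingers=[1,1,1,1], dp=[[0.002,-0.0045,0],[0.002,-0.0045,0],[0.002,-0.0045,0],[0,0,0]], roll=[0,0,0,0])

```text
t: 9.35
eef_pos: [0.5419, -0.0678, 0.0481]
ee_rot: [3.131, 0.013, -1.687]
force: [3.1, 1.8, 6.1]
width: 0.0006
```

Call:
arm_command(fingers=[1,1,1,1], dp=[[0.003,0,0.001],[0.003,-0.001,0.0007],[0,0,0],[0,0,0]], roll=[0,0,0,0])

```text
t: 9.75
eef_pos: [0.5437, -0.07, 0.0487]
ee_rot: [3.123, 0.012, -1.689]
force: [1.0, 3.9, 6.3]
width: 0.0003
```

```bash
python3 chk.py s7;python3 -c "
import cv2;i=cv2.imread('pics/s7.png');cv2.imwrite('pics/s7c.png',cv2.resize(i[150:300,240:440],None,fx=4,fy=4,interpolation=2))"
```

```text
[ 0.54370733 -0.06997895  0.04869195] [0.96099622 3.89769329 6.33337062]
blue 58 [337.12 269.57]
brass 37 [335.81 193.38]
brass 19 [344.68 204.95]
brass 51 [322. 212.]
brass 56 [332.34 223.  ]
brass 60 [338.57 236.12]
brass 65 [340.32 251.55]
red 35 [288.57 194.94]
[ 0.54374774 -0.06995536  0.0487561 ] [1.16916692 3.43460906 6.67758783]
```

View pics/s7c.png

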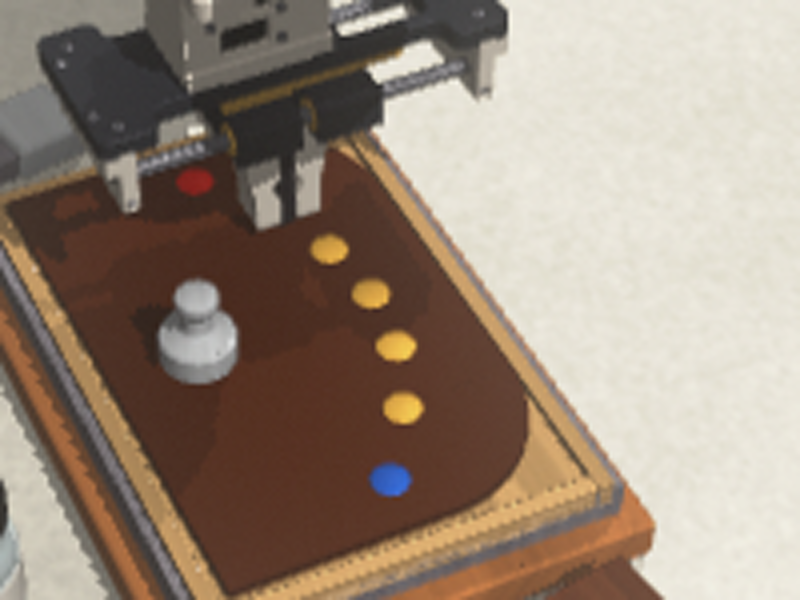

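Call:
arm_command(fingers=[1,1,1,1], dp=[[0.004,0,0.002],[0.004,0,0.001],[0,0,0],[0,0,0]], roll=[0,0,0,0])

```text
t: 10.2
eef_pos: [0.547, -0.0715, 0.0504]
ee_rot: [3.114, 0.01, -1.691]
force: [0.5, 3.0, 5.5]
width: 0.0004
```

Call:
arm_command(fingers=[1,1,1,1], dp=[[0.003,-0.0043,0.0002],[0.003,-0.0043,0.0002],[0.003,-0.0043,0.0002],[0.003,-0.0043,0.0002]], roll=[0,0,0,0])

```text
t: 10.6
eef_pos: [0.554, -0.0894, 0.0497]
ee_rot: [3.105, 0.01, -1.691]
force: [-1.3, 2.7, 5.4]
width: 0.0006
```

Call:
arm_command(fingers=[1,1,1,1], dp=[[0.0045,-0.0038,0.0003],[0.0045,-0.0038,0.0003],[0.0045,-0.0038,0.0003],[0.004,-0.003,0.0003]], roll=[0,0,0,0])

```text
t: 11.0
eef_pos: [0.5648, -0.1047, 0.0486]
ee_rot: [3.091, 0.009, -1.694]
force: [-1.6, 3.7, 6.0]
width: 0.0006
```

```bash
python3 chk.py s8;python3 -c "
import cv2;i=cv2.imread('pics/s8.png');cv2.imwrite('pics/s8c.png',cv2.resize(i[150:300,240:440],None,fx=4,fy=4,interpolation=2))"
```

```text
[ 0.5647932  -0.10465569  0.04864257] [-1.55606317  3.67769647  5.95380869]
blue 58 [337.21 269.67]
brass 24 [306.08 180.71]
brass 52 [307.17 202.85]
brass 51 [322. 212.]
brass 58 [332.5 223. ]
brass 61 [338.59 236.18]
brass 66 [340.39 251.58]
[ 0.56521155 -0.10507356  0.04861803] [-2.21510745  1.65551693  7.12905296]
```

View pics/s8c.png

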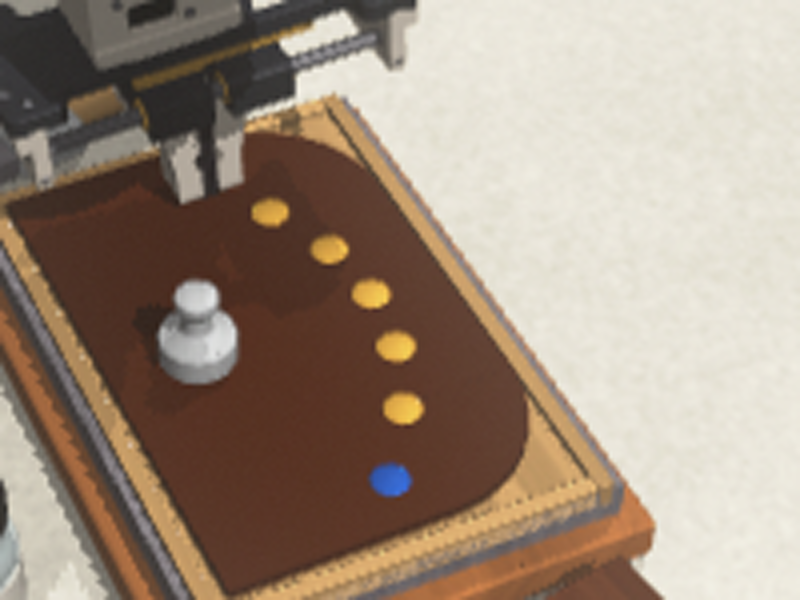

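Call:
arm_command(fingers=[1,1,1,1,1], dp=[[0.003,0,0.001],[0.001,0,0.001],[0,0,0],[0,0,0],[0,0,0]], roll=[0,0,0,0,0])

```text
t: 11.55
eef_pos: [0.5661, -0.106, 0.0495]
ee_rot: [3.084, 0.009, -1.695]
force: [0.6, 3.1, 5.8]
width: 0.0004
```

```bash
python3 chk.py s9
```

```text
[ 0.56608253 -0.10595717  0.04953943] [0.58503829 3.10584429 5.79839315]
blue 56 [337.   269.25]
brass 27 [304.74 180.7 ]
brass 49 [307.14 202.35]
brass 56 [322.05 211.62]
brass 61 [332.33 222.56]
brass 61 [338.48 235.8 ]
brass 68 [340.31 251.22]
[ 0.56606764 -0.10592944  0.04957199] [0.67645656 3.17727244 5.58374269]
```

Run:
```python
from h import *
s=get_state();i=grab_frame("top");cv2.imwrite("pics/t9.png",i)
s2=get_state();print(s["eef_pos"],s2["eef_pos"],s2["force"],abs(s2["qd"]).max())
```

```text
[ 0.56606764 -0.10592944  0.04957199] [ 0.56611744 -0.10592858  0.04959481] [0.62977545 3.64768745 5.18020468] 0.0023155417773645004
```

View pics/t9.png

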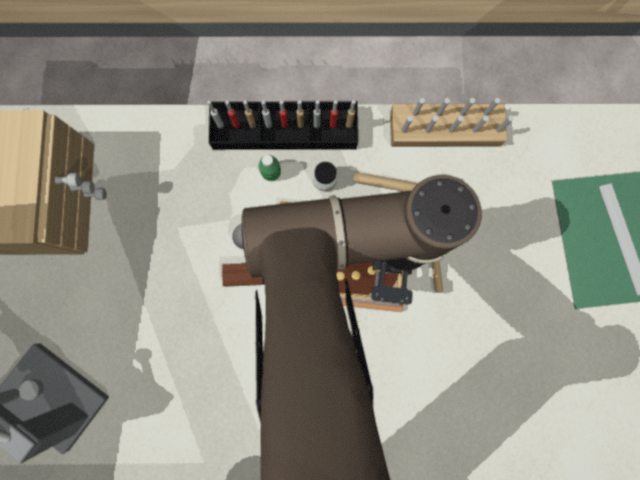

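The top view shows the arm at rest with the gripper over the red end, at about (395,280). The jar, bottle and block haven't moved, nor have the parts of the tin, mallet and brush that can be seen. The arm is still, so I'm handing in.

```bash
python3 -c "
from station import *
print(job_done()); print(get_state()['force'],get_state()['eef_pos'])"
```

```text
the job is handed in; nothing more can be done
None
the job is handed in; nothing more can be done
```

I handed the job in at about 11.7 s of the 48 s. The shut fingertips came straight down on the blue cap, followed the row over all seven caps, and stopped pressing on the red one. `job_done()` gives no verdict.

**At the end:**
- The fingertips were within about 1 mm of the red cap's measured centre and were not moving.
- The upward force was about 5–6 N.
- The camera showed the caps about 2 px lower than at the start, so the platen was down about 5–6 mm.
- The weight was still standing in its place in the last close view, with the fingertips on the red cap. The visible things around the pad had not moved; the arm hid parts of the tin, mallet and brush in the final top view.

**What disagreed or stayed uncertain:**
- **Camera positions:** the two cameras differed by about 3–4 mm on where the caps are, so I used the average. Their combined height came out about 5 mm too low, so I used the given height.
- **Platen depth:** the arm's measured height suggested about 2–3 mm more sink than the camera did. Its deepest reading was about 10 mm, on the sixth cap, against the 13 mm limit. One force reading of 10 N between the second and third caps dropped back to 5 N within 0.05 s.
- **Side drift:** the tips lagged by about 3 mm on the fifth cap and 6 mm on the sixth, which I corrected. The tool also tilted to about 0.06 rad by the end.
- **Cap contact:** I had no direct sensor for each cap, so contact is judged from position, force and pictures.

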